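Sort look-alike seed tins by heft and clip the full one into the rack

TASK

Of the three tall, identical closed seed tins standing on the table one is full, one part used and one empty, and only the weight tells which: lift each a little to feel its weight, then slide the full one into the free spring clip of the wooden rack until it is fully home and standing on the ledge, easing it in firmly but without ramming. Stand the part-used tin in the black tray for topping up and the empty one in the white tray for washing. Set the tins down upright, do not drop or tip them, and leave the two green-banded tins in the rack, the mug and the glass dish where they are.

Things in the scene. Friction and masses are not known exactly. Their poses are not given: they have to be found in the camera images.
- rack: fixed wooden rack: ledge 8 mm thick, 150 mm deep (x), 350 mm long (y), with a back board 92 mm high along its far edge. +x points from the open front, where tins are pushed in, to the back board. Origin: at table height under the middle clip's seated tin, 34 mm before the board, 104 mm behind the ledge's front edge. Clips at y = -110, 0 (both hold green-banded tins) and +110 mm (free)
- clip: the free spring clip; origin on the ledge's top (8 mm above the table) under the axis of a tin fully home in the free clip; axes as the rack. A tin slid in along +x touches the clip about 37 mm short of home, needs roughly 5 to 15 N to spread it, snaps past some 20 mm short and meets a rigid back plate at home; held loosely it tilts in the grip and digs into the ledge. More than 25 N on the clip is ramming
- clip_mouth (a point): middle of the free clip's mouth, 35 mm before home, 55 mm above the table; axes as the rack. The clip is two springy steel arms 20 mm tall (45 to 65 mm above the table), hinged at the back, that part sideways and close round the tin: flared lips 78 mm apart here, a neck 50 mm wide 14 mm further in; arms reach up to 47 mm to either side of the middle while a tin passes
- tray_black: black plastic tray for the part-used tin: 160 mm along its x, 200 mm along its y, 45 mm tall, walls and floor 4 mm thick, a rim standing out about 6 mm, open on top, fixed to the table. Origin: centre of its underside. Either tray can be on either side
- tray_white: white enamel tray with a blue rim for the empty tin: 160 mm along its x, 200 mm along its y, 45 mm tall, walls and floor 4 mm thick, a rim standing out about 6 mm, open on top, fixed to the table. Origin: centre of its underside. Either tray can be on either side
- tin_a_mid (a point): one of three look-alike closed tins of seed packed in sand, standing loose on the table: aluminium cylinder 60 mm in diameter, 115 mm tall, steel lid, brown band. Point: its centre, half-way up; z is its axis. One is full (about 505 g), one part used (295 g), one empty (97 g), each within 8 %; which is which changes every time and is told by neither name, place nor look
- tin_b_mid (a point): one of three look-alike closed tins of seed packed in sand, standing loose on the table: aluminium cylinder 60 mm in diameter, 115 mm tall, steel lid, brown band. Point: its centre, half-way up; z is its axis. One is full (about 505 g), one part used (295 g), one empty (97 g), each within 8 %; which is which changes every time and is told by neither name, place nor look
- tin_c_mid (a point): one of three look-alike closed tins of seed packed in sand, standing loose on the table: aluminium cylinder 60 mm in diameter, 115 mm tall, steel lid, brown band. Point: its centre, half-way up; z is its axis. One is full (about 505 g), one part used (295 g), one empty (97 g), each within 8 %; which is which changes every time and is told by neither name, place nor look
- stock0_mid (a point): a shorter closed tin, 60 mm in diameter and 82 mm tall, with a green band, already held in the rack. The point is its centre. A bystander: leave it alone
- stock1_mid (a point): a shorter closed tin, 60 mm in diameter and 82 mm tall, with a green band, already held in the rack. The point is its centre. A bystander: leave it alone
- mug_mid (a point): white enamel mug, 80 mm across, 78 mm tall, with a handle, loose on the table. The point is its centre. A bystander: leave it alone
- dish_mid (a point): round glass dish 90 mm across and 14 mm thick with a few seeds on it, loose on the table. The point is its centre. A bystander: leave it alone
There are look-alikes about, which are no part of the job. Leave any purple look-alike of the part that bears tin_b_mid alone.

How it is judged:
At the end, for the whole second after the job is handed in: Full tin upright on the ledge in the free clip, axis within 6 mm of home, foot within 3 mm of the ledge; part-used tin (tray bears 1.9-3.9 N) upright on the black tray floor, empty tin (under 1.9 N) upright on the white tray floor, within 0.08 rad; all released and at rest (((horizontal distance between tin_a_mid and clip below 0.006 m and angle between tin_a_mid's own z axis and vertical below 0.08 rad and z of tin_a_mid in the frame of clip below 0.0605 m and linear speed of tin_a below 0.02 m/s) or (horizontal distance between tin_b_mid and clip below 0.006 m and angle between tin_b_mid's own z axis and vertical below 0.08 rad and z of tin_b_mid in the frame of clip below 0.0605 m and linear speed of tin_b below 0.02 m/s) or (horizontal distance between tin_c_mid and clip below 0.006 m and angle between tin_c_mid's own z axis and vertical below 0.08 rad and z of tin_c_mid in the frame of clip below 0.0605 m and linear speed of tin_c below 0.02 m/s)) and ((horizontal distance between tin_a_mid and tray_black below 0.1 m and z of tin_a_mid in the frame of tray_black between 0.057 and 0.067 m and angle between tin_a_mid's own z axis and vertical below 0.08 rad and contact force between tin_a and tray_black between 1.9 and 3.9 N and linear speed of tin_a below 0.02 m/s) or (horizontal distance between tin_b_mid and tray_black below 0.1 m and z of tin_b_mid in the frame of tray_black between 0.057 and 0.067 m and angle between tin_b_mid's own z axis and vertical below 0.08 rad and contact force between tin_b and tray_black between 1.9 and 3.9 N and linear speed of tin_b below 0.02 m/s) or (horizontal distance between tin_c_mid and tray_black below 0.1 m and z of tin_c_mid in the frame of tray_black between 0.057 and 0.067 m and angle between tin_c_mid's own z axis and vertical below 0.08 rad and contact force between tin_c and tray_black between 1.9 and 3.9 N and linear speed of tin_c below 0.02 m/s)) and ((horizontal distance between tin_a_mid and tray_white below 0.1 m and z of tin_a_mid in the frame of tray_white between 0.057 and 0.067 m and angle between tin_a_mid's own z axis and vertical below 0.08 rad and contact force between tin_a and tray_white between 0.4 and 1.9 N and linear speed of tin_a below 0.02 m/s) or (horizontal distance between tin_b_mid and tray_white below 0.1 m and z of tin_b_mid in the frame of tray_white between 0.057 and 0.067 m and angle between tin_b_mid's own z axis and vertical below 0.08 rad and contact force between tin_b and tray_white between 0.4 and 1.9 N and linear speed of tin_b below 0.02 m/s) or (horizontal distance between tin_c_mid and tray_white below 0.1 m and z of tin_c_mid in the frame of tray_white between 0.057 and 0.067 m and angle between tin_c_mid's own z axis and vertical below 0.08 rad and contact force between tin_c and tray_white between 0.4 and 1.9 N and linear speed of tin_c below 0.02 m/s))); the robot touches nothing.
It fails at once if a tin or the arm rams the free clip with more than 25 N (contact force between any of tin_a, tin_b, tin_c, the arm and clip above 25 N).
It fails at once if a tall tin is tipped over (angle between any of tin_a_mid, tin_b_mid, tin_c_mid's own z axis and vertical above 0.6 rad).
It fails at once if a tall tin is dropped (falls freely more than about 2 cm) ((linear speed of tin_a above 0.65 m/s and contact force between tin_a and the fingers below 0.05 N) or (linear speed of tin_b above 0.65 m/s and contact force between tin_b and the fingers below 0.05 N) or (linear speed of tin_c above 0.65 m/s and contact force between tin_c and the fingers below 0.05 N)).
It fails at once if a green-banded tin, the mug or the dish is moved more than 2 cm (distance of any of stock0_mid, stock1_mid, mug_mid, dish_mid from where it was at the start of the episode above 0.02 m).
It also fails if it takes over 72 s, if anything falls off the work surface, if the arm or the gripper's body presses on something with over 40 N, if the wrist force passes 120 N, or if a joint passes its speed limit or range.

ROBOT

A 6-joint arm with a two-finger parallel gripper is mounted at the origin on the work surface. World frame = base frame: x ahead of the robot, y to its left, z up, the work surface at z = 0. Lengths are in m, angles in rad, forces in N, time in s.
With the tool pointing down it reaches from about 0.3 to 0.875 m from the base axis. Payload 6.4 kg.
Tool frame: the origin (TCP) lies between the finger pads; the fingertips stand 19 mm ahead of it and the grasp point (between the pads) is the TCP (ctrl.tips_ahead is the z of the fingertips in the tool frame, in m); z points along the fingers, y is the line along which they close (so a half turn about z gives the same grasp; the last joint's range is limited). The gripper opens to 85 mm and grips with 20 to 120 N. Pads are 22 mm wide; open, the fingers measure 114 mm over their backs; the gripper's body (76 mm by 85 mm) begins 54 mm behind the grasp point. The pads swing forward as they close: fully open they stand 13 mm farther back than shut.
Start: joints at [-0.206, 0.181, 1.607, -0, 1.354, -0.206], TCP at [0.575, 0, 0.25] pointing down, gripper open.
Joint ranges: [-2.99, 2.99], [-0.89, 2.07], [0.3, 2.58], [-1.14, 4.28], [0, 2.63], [-3.12, 3.12]. Speed limits (rad/s): [2.57, 2.57, 3.01, 3.14, 3.14, 3.14].

INTERFACE

Orientations are given as a unit quaternion [w, x, y, z].
In Python, from bench import readout, vision, ctrl gives the robot as it stands.
- The arm moves only by the tool play_rows, never from a script. Its arguments are lists of equal length, an entry for each row: "xyz": the shift along the tool's x, y, z in mm, a list of three; "rot": the turn, a rotation vector about the tool's x, y, z in rad, a list of three; "grip": the opening, from 0 (shut) to 1 (fully open). In form: {"xyz": [[x, y, z], ...], "rot": [[rx, ry, rz], ...], "grip": [grip, ...]}. A call has exactly 10 rows; each row is the pose to reach, as a shift and turn from the pose commanded when the call began, along the tool's axes at that moment; what a row does not reach only later rows make up. A row lasts 1/8 s, in which the tool goes at most 62.5 mm and 10.7 degrees, less where a joint would pass 70% of its speed; a pose out of reach is approached as far as the arm can. A call with a gripper value outside its range is refused whole. The fingers move at their own pace and stop on an object; the grip force is fixed at half the most. Time passes only in rows, so rows that repeat a pose let the fingers close, or fill a call up. It gives the time, the measured TCP pose, the force, the opening and the grip force at its end, in the units of the state.
- readout.get_obs(): the state, without advancing time (a new reading comes with each control period).
- vision.camera(name): name is "scene" or "side" or "wrist"; returns a dict with "color" (420x560x3 uint8, red, green, blue), "depth" (420x560 float32, m along the optical axis (not along the pixel's ray), 0 where there is no reading), "camera_matrix" (3x3 intrinsics, pixels), "extrinsics" (4x4, takes a point from camera to world coordinates); the wrist camera has in their place "hand_eye" (4x4, takes a point from camera to tool coordinates, whose origin is the TCP and whose axes are the flange's). Camera axes: x right, y down, z forward; pixel columns grow to the right and rows downward; lengths in m; the calibration is good to about 2 mm. A picture is of the moment at which its call begins: read the wrist's pose just before it.
- ctrl.hand_in(): hands the job in; it is judged then, once.
The state is a dict: "time_s": time; "q": joint angles; "dq": joint speeds; "joint_efforts": joint torques, N m; "eef_pos": TCP position; "eef_rot": TCP orientation; "wrist_force": force on the tool from outside, world axes, zero at the start; "torque": the same for the moment, N m; "opening": opening from 0.0 (shut) to 1.0 (fully open); "grasp_force": force on a finger pad.
Only numpy, scipy, OpenCV 4.12 (cv2) and the standard library are available. Lean on these libraries where they do the work, as an engineer would, in place of code of your own. Each camera call takes 0.05 s, during which the arm holds its last target. There are 200 camera calls.

## Working session

There is one attempt and no reset: what is moved stays moved. The work goes in short steps, Python scripts to look and compute and a tool call to move; the robot and the scene stay as the last step left them, time stands still between calls to the robot, and variables do not carry over. Pictures are saved under pics/ and viewed, at most 10 in all, crops included, and the job is handed in when it is done.

Besides the shell and the picture viewer there is one more tool, called after "Emit:" in YAML: its name, and indented under it one key for each argument. play_rows: Moves the arm, as the interface text tells. Its arguments: {"type":"object","properties":{"xyz":{"type":"array","items":{"type":"array","items":{"type":"number"}}},"rot":{"type":"array","items":{"type":"array","items":{"type":"number"}}},"grip":{"type":"array","items":{"type":"number"}}},"required":["xyz","rot","grip"]}

```bash
mkdir -p pics
python3 - <<'E'
from bench import readout, vision, ctrl
import cv2,numpy as np
print(readout.get_obs())
for n in ["scene","side"]:
    c=vision.camera(n); cv2.imwrite(f"pics/{n}0.png",c["color"][:,:,::-1]); np.savez(f"{n}0.npz",**c)
    print(n,c["camera_matrix"],c["extrinsics"])
E
```

```text
{'time_s': 0.0, 'q': array([-2.06322110e-01,  1.81530550e-01,  1.60800177e+00, -7.80350352e-06,
        1.35376545e+00, -2.06329792e-01]), 'dq': array([ 0.00039814, -0.00085076,  0.00088317,  0.00054173, -0.00096687,
       -0.00046193]), 'joint_efforts': array([ 3.41415571e-04, -4.44869328e+01, -3.51340663e+01, -2.51131587e-04,
        9.11703974e-03,  3.43231875e-05]), 'eef_pos': array([5.74493423e-01, 1.08484209e-04, 2.49393019e-01]), 'eef_rot': array([-7.11480155e-04,  7.07103212e-01,  7.07109837e-01, -4.69748011e-04]), 'wrist_force': array([0.46073088, 0.0163843 , 1.10986095]), 'torque': array([-0.02287575,  0.04049583,  0.02354219]), 'grasp_force': 0.0, 'opening': 1.000799905680698}
scene [[488.80477789   0.         277.95989944]
 [  0.         488.80477789 210.16085531]
 [  0.           0.           1.        ]] [[ 0.66924012  0.62673028 -0.39915764  0.9630839 ]
 [ 0.74298811 -0.57115094  0.34893448 -0.37175219]
 [-0.00929146 -0.53009033 -0.84789027  0.97985253]
 [ 0.          0.          0.          1.        ]]
side [[500.65697744   0.         280.74052685]
 [  0.         500.65697744 197.99140416]
 [  0.           0.           1.        ]] [[ 0.97421821 -0.12756761  0.18607899  0.315225  ]
 [-0.22456078 -0.46893496  0.85420867 -0.98513027]
 [-0.02171041 -0.87397169 -0.48549166  0.6477312 ]
 [ 0.          0.          0.          1.        ]]
```

View pics/scene0.png

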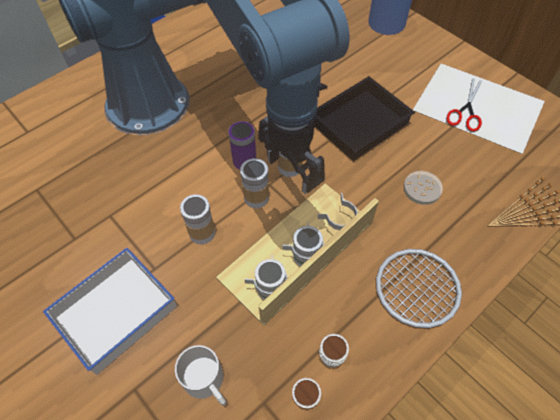

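View pics/side0.png

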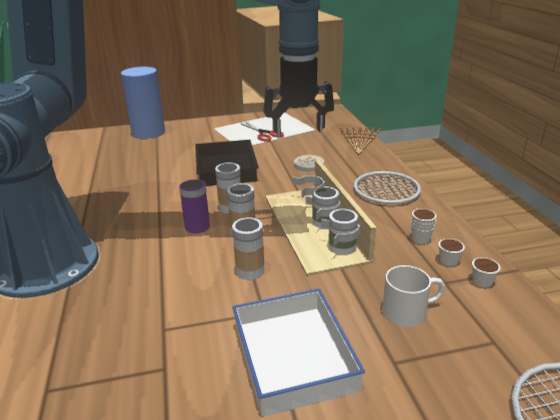

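Scene shows two brown-band tins at lids (195,205) and (254,170), with a third hidden behind the gripper at about (290,165). Side shows all three at (248,228), (240,195) and (228,172). The purple look-alike is at scene (242,133), side (193,190), and the task says to leave it alone. The free clip is at scene (342,215). The black tray is at (362,117) and the white one at (110,305). Next I'll turn these into positions using depth.

```bash
cat > h.py <<'E'
import numpy as np,cv2
def cloud(c,T=None):
    K=c["camera_matrix"];d=c["depth"];T=c["extrinsics"] if T is None else T
    v,u=np.indices(d.shape);P=np.stack([(u-K[0,2])*d/K[0,0],(v-K[1,2])*d/K[1,1],d],-1)
    W=P@T[:3,:3].T+T[:3,3];W[d<=0]=np.nan;return W
def comps(W,z0,z1,mn=40):
    m=((W[...,2]>z0)&(W[...,2]<z1)).astype(np.uint8)
    n,l,s,c=cv2.connectedComponentsWithStats(m,connectivity=4)
    for i in range(1,n):
        if s[i,4]>=mn:
            p=W[l==i][:,:2].astype(np.float32);(cc,r)=cv2.minEnclosingCircle(p);rc=cv2.minAreaRect(p)
            print("  px",c[i].round(),"n",s[i,4],"circ",np.round(cc,4),round(r,4),"z",np.round(np.median(W[l==i][:,2]),4),"rect",np.round(rc[0],4),np.round(rc[1],4),round(rc[2],1))
E
python3 - <<'E'
from h import *
for n in ["scene","side"]:
    W=cloud(np.load(n+"0.npz"))
    for a,b in [(.108,.122),(.083,.098),(.04,.049),(.005,.0115)]:
        print(n,a,b);comps(W,a,b,120 if a<.03 else 40)
for n,b in [("scene",(130,110,400,340)),("side",(170,140,390,290))]:
    x=cv2.imread(f"pics/{n}0.png")[b[1]:b[3],b[0]:b[2]]
    s=min(800/x.shape[1],600/x.shape[0]);cv2.imwrite(f"pics/{n}crop.png",cv2.resize(x,None,fx=s,fy=s,interpolation=2))
E
```

```text
scene 0.108 0.122
  px [16.  7.] n 168 circ [-0.448  -0.1079] 0.0539 z 0.1146 rect [-0.4511 -0.108 ] [0.0167 0.1076] 2.7
  px [395.   1.] n 79 circ [0.2511 0.705 ] 0.0401 z 0.1126 rect [0.2566 0.6996] [0.0799 0.018 ] 45.7
  px [164.  67.] n 42 circ [0.0434 0.0556] 0.0224 z 0.1147 rect [0.0403 0.0536] [0.0109 0.0444] 33.2
  px [140.  87.] n 245 circ [ 0.0517 -0.024 ] 0.0602 z 0.115 rect [ 0.0625 -0.0286] [0.1202 0.0357] 66.9
  px [241. 132.] n 455 circ [0.3358 0.0664] 0.0329 z 0.1149 rect [0.3363 0.0644] [0.0598 0.0613] 43.3
  px [253. 170.] n 526 circ [0.4392 0.0154] 0.0332 z 0.1149 rect [0.4409 0.0148] [0.061  0.0614] 16.9
  px [194. 207.] n 600 circ [ 0.4293 -0.1419] 0.0323 z 0.1151 rect [ 0.4301 -0.1403] [0.0599 0.0609] 49.1
scene 0.083 0.098
  px [390.   7.] n 172 circ [0.2315 0.7205] 0.055 z 0.0909 rect [0.2444 0.7048] [0.1099 0.0417] 39.5
  px [19. 15.] n 214 circ [-0.4508 -0.114 ] 0.0612 z 0.0909 rect [-0.4506 -0.114 ] [0.0145 0.1222] 0.9
  px [167.  73.] n 43 circ [0.0417 0.0607] 0.0238 z 0.091 rect [0.0403 0.0596] [0.0109 0.0472] 38.3
  px [143.  95.] n 252 circ [ 0.0538 -0.
[... 6778 characters left out ...]
4 z 0.0445 rect [ 0.6739 -0.3575] [0.0307 0.0765] 60.9
  px [306. 386.] n 295 circ [ 0.4535 -0.4907] 0.0724 z 0.0469 rect [ 0.4536 -0.4918] [0.1446 0.0064] 2.4
side 0.005 0.0115
  px [224. 159.] n 600 circ [0.4473 0.4157] 0.0956 z 0.007 rect [0.4478 0.4169] [0.1185 0.1526] 86.8
  px [309. 236.] n 2929 circ [ 0.6051 -0.0083] 0.1894 z 0.01 rect [ 0.5819 -0.0106] [0.1474 0.3696] 10.5
  px [ 50. 285.] n 260 circ [ 0.0181 -0.05  ] 0.0971 z 0.0083 rect [ 0.0294 -0.0783] [0.194  0.0608] 21.8
  px [292. 348.] n 4753 circ [ 0.4622 -0.3737] 0.1091 z 0.0062 rect [ 0.4623 -0.3727] [0.147  0.1638] 2.6
  px [310. 401.] n 282 circ [ 0.4633 -0.4902] 0.0792 z 0.0083 rect [ 0.4633 -0.4901] [0.1583 0.0037] 2.5
```

View pics/scenecrop.png

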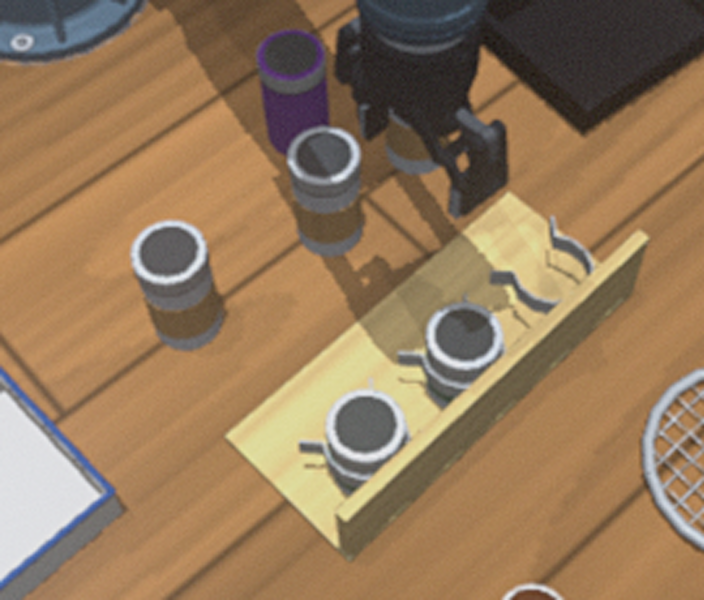

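View pics/sidecrop.png

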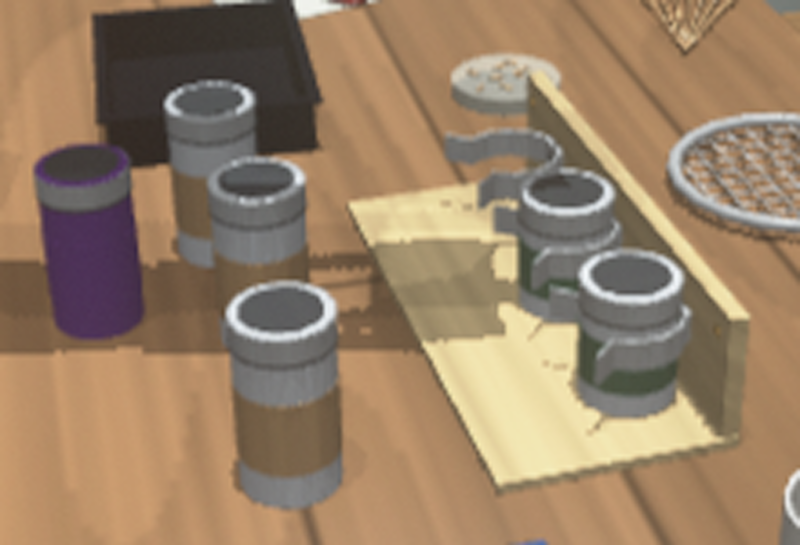

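The three brown-banded tins are T1 at scene (194,207), T2 at (253,170), and T3 at side (227,169). The one at scene (241,132) is purple, so I leave it alone. The crops confirm this. Positions:
- **T1:** (0.430, -0.140)
- **T2:** (0.4385, 0.0147)
- **T3:** (0.425, 0.137)

The rack yaw is about 2.7° and home for the free clip is about (0.631, 0.103). I'll start with T2.

Emit:
play_rows:
  xyz:
    - [1,-14,0]
    - [3,-27,0]
    - [4,-41,0]
    - [6,-55,0]
    - [7,-68,0]
    - [9,-82,0]
    - [10,-96,0]
    - [12,-110,0]
    - [13,-123,0]
    - [15,-136,0]
  rot:
    - [0,0,0.16]
    - [0,0,0.32]
    - [0,0,0.48]
    - [0,0,0.64]
    - [0,0,0.8]
    - [0,0,0.96]
    - [0,0,1.12]
    - [0,0,1.28]
    - [0,0,1.43]
    - [0,0,1.524]
  grip: [1,1,1,1,1,1,1,1,1,1]

```text
time_s: 1.35
eef_pos: [0.4383, 0.0151, 0.2499]
eef_rot: [-0.0, 1.0, 0.022, -0.0]
wrist_force: [0.1, -0.5, 0.1]
opening: 0.999
grasp_force: 0.0
```

```bash
cat >> h.py <<'E'
from scipy.spatial.transform import Rotation as Rn
def pose():
    from bench import readout
    o=readout.get_obs();q=o["eef_rot"];R=Rn.from_quat([q[1],q[2],q[3],q[0]]);return o,o["eef_pos"],R
def to(target,yaw=np.radians(2.7)):  # tool x at yaw, tool z down
    o,p,R=pose();Rt=Rn.from_euler('z',yaw)*Rn.from_quat([1,0,0,0])
    print("t",round(o["time_s"],2),"p",p.round(4),"F",o["wrist_force"].round(2),"open",round(o["opening"],3),"gf",round(o["grasp_force"],1),
      "shift mm",(R.inv().apply(np.array(target)-p)*1000).round(1),"rot",(R.inv()*Rt).as_rotvec().round(3))
E
cat > w.py <<'E'
from h import *; from bench import vision; import sys
def look(name):
    o,p,R=pose();c=vision.camera("wrist");T=np.eye(4);T[:3,:3]=R.as_matrix();T[:3,3]=p
    cv2.imwrite(f"pics/{name}.png",c["color"][:,:,::-1]);return cloud(c,T@c["hand_eye"])
E
python3 - <<'E'
from w import *
to([.4385,.0147,.083])
W=look("w1");comps(W,.108,.122,300);comps(W,.04,.068,200);comps(W,.085,.1,300)
W2=cloud(__import__('bench').vision.camera("scene"));print("scene");comps(W2,.108,.122,300)
E
```

```text
t 1.35 p [0.4383 0.0151 0.2499] F [ 0.15 -0.52  0.14] open 0.999 gf 0.0 shift mm [  0.3   0.5 166.9] rot [-0.     0.001 -0.004]
  px [270. 197.] n 4531 circ [0.4405 0.0176] 0.0308 z 0.1144 rect [0.4406 0.0173] [0.0609 0.0604] 0.9
  px [118. 206.] n 4541 circ [0.4275 0.1391] 0.0313 z 0.1144 rect [0.4276 0.139 ] [0.061  0.0612] 15.6
  px [460. 218.] n 4437 circ [ 0.4299 -0.1379] 0.0315 z 0.1143 rect [ 0.43   -0.1375] [0.061  0.0612] 0.1
  px [208. 308.] n 3375 circ [0.3362 0.0685] 0.0313 z 0.1144 rect [0.336  0.0676] [0.0595 0.0619] 88.4
  px [ 10. 177.] n 1958 circ [0.4416 0.281 ] 0.0868 z 0.044 rect [0.4415 0.2801] [0.0264 0.1724] 85.8
  px [271. 154.] n 217 circ [0.4559 0.0172] 0.0262 z 0.0549 rect [0.4634 0.017 ] [0.0522 0.015 ] 88.4
  px [163. 174.] n 607 circ [0.4328 0.1322] 0.0291 z 0.0549 rect [0.4393 0.1234] [0.0581 0.022 ] 36.7
  px [410. 185.] n 755 circ [ 0.4329 -0.1324] 0.0298 z 0.055 rect [ 0.4393 -0.1215] [0.0252 0.0595] 59.3
  px [224. 256.] n 656 circ [0.3425 0.0659] 0.0296 z 0.0547 rect [0.3537 0.0618] [0.059 0.024] 70.0
  px [149. 184.] n 389 circ [0.4343 0.1301] 0.0286 z 0.0922 rect [0.4398 0.1226] [0.057  0.0211] 35.6
  px [427. 195.] n 501 circ [ 0.4351 -0.1295] 0.0291 z 0.0922 rect [ 0.4406 -0.1205] [0.0215 0.058 ] 58.7
  px [219. 274.] n 430 circ [0.3427 0.0657] 0.0296 z 0.0924 rect [0.3543 0.0621] [0.059  0.0243] 72.4
scene
  px [243. 132.] n 337 circ [0.339  0.0672] 0.0322 z 0.1147 rect [0.3412 0.0702] [0.0444 0.0607] 52.1
  px [290. 138.] n 458 circ [0.4277 0.1354] 0.0322 z 0.1147 rect [0.4273 0.1357] [0.0577 0.0632] 46.7
  px [253. 170.] n 517 circ [0.4394 0.0139] 0.0321 z 0.115 rect [0.4403 0.015 ] [0.0612 0.0597] 15.0
  px [194. 207.] n 598 circ [ 0.4299 -0.1398] 0.0325 z 0.115 rect [ 0.43   -0.1401] [0.0611 0.0608] 37.6
```

View pics/w1.png

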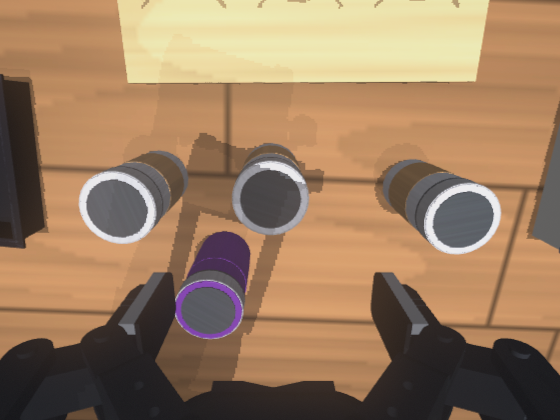

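The wrist view shows T2 at (270,197), T3 at (118,206), T1 at (460,218), the purple one at (208,308), and the rack front edge square to the tool. Next I descend on T2.

Emit:
play_rows:
  xyz:
    - [1,0,25]
    - [1,0,55]
    - [1,0,90]
    - [1,0,120]
    - [1,0,145]
    - [1,0,160]
    - [1,0,167]
    - [1,0,167]
    - [1,0,167]
    - [1,0,167]
  rot:
    - [0,0,0]
    - [0,0,0]
    - [0,0,0]
    - [0,0,0]
    - [0,0,0]
    - [0,0,0]
    - [0,0,0]
    - [0,0,0]
    - [0,0,0]
    - [0,0,0]
  grip: [1,1,1,1,1,1,1,1,0.4,0.4]

```text
time_s: 2.7
eef_pos: [0.441, 0.0152, 0.0845]
eef_rot: [-0.0, 1.0, 0.023, 0.001]
wrist_force: [-0.6, 1.9, 3.3]
opening: 0.694
grasp_force: 63.2
```

Emit:
play_rows:
  xyz:
    - [0,0,0]
    - [0,0,0]
    - [0,0,0]
    - [0,0,0]
    - [0,0,-6]
    - [0,0,-14]
    - [0,0,-22]
    - [0,0,-30]
    - [0,0,-30]
    - [0,0,-30]
  rot:
    - [0,0,0]
    - [0,0,0]
    - [0,0,0]
    - [0,0,0]
    - [0,0,0]
    - [0,0,0]
    - [0,0,0]
    - [0,0,0]
    - [0,0,0]
    - [0,0,0]
  grip: [0.4,0.2,0.2,0.2,0.2,0.2,0.2,0.2,0.2,0.2]

```text
time_s: 3.95
eef_pos: [0.4399, 0.0151, 0.1132]
eef_rot: [-0.0, 1.0, 0.023, -0.0]
wrist_force: [0.7, -0.3, -1.3]
opening: 0.69
grasp_force: 64.0
```

The reading is about 1 N, so T2 looks empty and goes to the white tray at (0.460,-0.391). I'll check the weight again once it's there.

Emit:
play_rows:
  xyz:
    - [0,0,-20]
    - [0,5,-50]
    - [0,30,-85]
    - [0,75,-110]
    - [0,125,-110]
    - [1,175,-110]
    - [1,225,-110]
    - [1,275,-110]
    - [1,320,-110]
    - [1,350,-110]
  rot:
    - [0,0,0]
    - [0,0,0]
    - [0,0,0]
    - [0,0,0]
    - [0,0,0]
    - [0,0,0]
    - [0,0,0]
    - [0,0,0]
    - [0,0,0]
    - [0,0,0]
  grip: [0.2,0.2,0.2,0.2,0.2,0.2,0.2,0.2,0.2,0.2]

```text
time_s: 5.2
eef_pos: [0.4569, -0.3365, 0.2225]
eef_rot: [-0.0, 1.0, 0.023, -0.0]
wrist_force: [0.7, 0.1, -1.1]
opening: 0.694
grasp_force: 64.4
```

Emit:
play_rows:
  xyz:
    - [0,30,0]
    - [0,48,0]
    - [0,56,0]
    - [0,56,0]
    - [0,56,0]
    - [0,56,20]
    - [0,56,45]
    - [0,56,65]
    - [0,56,75]
    - [0,56,75]
  rot:
    - [0,0,0]
    - [0,0,0]
    - [0,0,0]
    - [0,0,0]
    - [0,0,0]
    - [0,0,0]
    - [0,0,0]
    - [0,0,0]
    - [0,0,0]
    - [0,0,0]
  grip: [0.2,0.2,0.2,0.2,0.2,0.2,0.2,0.2,0.2,0.2]

```text
time_s: 6.45
eef_pos: [0.4597, -0.39, 0.1473]
eef_rot: [-0.001, 1.0, 0.023, -0.001]
wrist_force: [-0.2, 0.0, -1.4]
opening: 0.698
grasp_force: 64.4
```

Run:
```python
from w import *
to([.46,-.391,.0885])
W=look("w2");comps(W,.04,.05,300)
W2=cloud(__import__('bench').vision.camera("scene"));m=W2[250:400,20:200].reshape(-1,3);m=m[(m[:,2]>.04)&(m[:,2]<.05)];print(cv2.minAreaRect(m[:,:2].astype(np.float32)))
for i in range(3): to([.46,-.391,.0885]); __import__('bench').vision.camera("side")
```

```text
t 6.45 p [ 0.4597 -0.39    0.1473] F [-0.19  0.05 -1.43] open 0.698 gf 64.4 shift mm [ 0.3  1.1 58.8] rot [-0.001  0.001 -0.   ]
  px [272. 159.] n 9330 circ [ 0.4613 -0.3886] 0.1306 z 0.0461 rect [ 0.4616 -0.3886] [0.1626 0.2061] 2.7
((0.5488133430480957, -0.3868418335914612), (0.3436853885650635, 0.2060478925704956), 2.6667168140411377)
t 6.55 p [ 0.4604 -0.3909  0.1489] F [-0.46  0.06 -1.03] open 0.69 gf 64.4 shift mm [-0.4  0.1 60.4] rot [ 0.001 -0.001 -0.   ]
t 6.6 p [ 0.4605 -0.391   0.1493] F [-0.   -0.26 -1.45] open 0.696 gf 64.4 shift mm [-0.5 -0.1 60.8] rot [ 0.001 -0.001 -0.   ]
t 6.65 p [ 0.4605 -0.3911  0.1494] F [ 0.05 -0.24 -0.54] open 0.69 gf 64.4 shift mm [-0.5 -0.2 60.9] rot [ 0.002 -0.001 -0.   ]
```

Emit:
play_rows:
  xyz:
    - [0,0,15]
    - [0,0,32]
    - [0,0,46]
    - [0,0,54]
    - [0,0,58]
    - [0,0,60]
    - [0,0,61]
    - [0,0,62]
    - [0,0,62]
    - [0,0,62]
  rot:
    - [0,0,0]
    - [0,0,0]
    - [0,0,0]
    - [0,0,0]
    - [0,0,0]
    - [0,0,0]
    - [0,0,0]
    - [0,0,0]
    - [0,0,0]
    - [0,0,0]
  grip: [0.2,0.2,0.2,0.2,0.2,0.2,0.2,0.2,0.2,0.2]

```text
time_s: 7.95
eef_pos: [0.4605, -0.3904, 0.0884]
eef_rot: [0.0, 1.0, 0.024, 0.0]
wrist_force: [-3.7, 5.6, 10.8]
opening: 0.694
grasp_force: 65.6
```

Emit:
play_rows:
  xyz:
    - [0,0,-1]
    - [0,0,-1]
    - [0,0,-1]
    - [0,0,-10]
    - [0,0,-40]
    - [0,0,-80]
    - [0,0,-120]
    - [-1,-10,-150]
    - [-4,-45,-160]
    - [-7,-90,-160]
  rot:
    - [0,0,0]
    - [0,0,0]
    - [0,0,0]
    - [0,0,0]
    - [0,0,0]
    - [0,0,0]
    - [0,0,0]
    - [0,0,0]
    - [0,0,0]
    - [0,0,0]
  grip: [0.8,1,1,1,1,1,1,1,1,1]

```text
time_s: 9.2
eef_pos: [0.4491, -0.3011, 0.2483]
eef_rot: [0.001, 1.0, 0.023, 0.001]
wrist_force: [0.6, -0.4, 0.6]
opening: 1.002
grasp_force: 0.0
```

Emit:
play_rows:
  xyz:
    - [-4,-50,0]
    - [-7,-100,0]
    - [-10,-140,0]
    - [-11,-158,0]
    - [-11,-163,10]
    - [-11,-163,35]
    - [-11,-163,65]
    - [-11,-163,85]
    - [-11,-163,90]
    - [-11,-163,90]
  rot:
    - [0,0,0]
    - [0,0,0]
    - [0,0,0]
    - [0,0,0]
    - [0,0,0]
    - [0,0,0]
    - [0,0,0]
    - [0,0,0]
    - [0,0,0]
    - [0,0,0]
  grip: [1,1,1,1,1,1,1,1,1,1]

```text
time_s: 10.45
eef_pos: [0.4303, -0.1392, 0.1562]
eef_rot: [-0.0, 1.0, 0.023, -0.0]
wrist_force: [0.3, 0.5, 1.0]
opening: 0.995
grasp_force: 0.0
```

Run:
```python
from w import *
to([.430,-.1392,.083])
W2=cloud(__import__('bench').vision.camera("side"));comps(W2,.108,.125,250)
```

```text
t 10.45 p [ 0.4303 -0.1392  0.1562] F [0.33 0.49 1.01] open 0.995 gf 0.0 shift mm [-0.2 -0.  73.2] rot [-0.     0.    -0.001]
  px [457.  20.] n 680 circ [1.7806 1.6061] 0.614 z 0.1168 rect [2.0054 1.794 ] [0.6204 1.2276] 39.9
  px [306.  53.] n 260 circ [0.9401 1.2396] 0.171 z 0.1167 rect [0.9398 1.242 ] [0.3417 0.0312] 6.9
  px [192. 186.] n 340 circ [0.3364 0.0657] 0.0337 z 0.117 rect [0.3345 0.0659] [0.0656 0.06  ] 84.8
  px [ 38. 231.] n 619 circ [ 0.02   -0.0262] 0.0771 z 0.1164 rect [ 0.029  -0.0396] [0.1513 0.0722] 33.7
  px [246. 228.] n 439 circ [ 0.4303 -0.1409] 0.0328 z 0.1169 rect [ 0.4279 -0.1428] [0.0585 0.0602] 75.8
  px [292. 304.] n 998 circ [ 0.4588 -0.3897] 0.0319 z 0.1208 rect [ 0.4589 -0.39  ] [0.0607 0.06  ] 23.5
```

Emit:
play_rows:
  xyz:
    - [0,0,20]
    - [0,0,45]
    - [0,0,63]
    - [0,0,71]
    - [0,0,73]
    - [0,0,73]
    - [0,0,73]
    - [0,0,73]
    - [0,0,73]
    - [0,0,73]
  rot:
    - [0,0,0]
    - [0,0,0]
    - [0,0,0]
    - [0,0,0]
    - [0,0,0]
    - [0,0,0]
    - [0,0,0]
    - [0,0,0]
    - [0,0,0]
    - [0,0,0]
  grip: [1,1,1,1,1,0.5,0.2,0.2,0.2,0.2]

```text
time_s: 11.75
eef_pos: [0.4309, -0.1387, 0.0845]
eef_rot: [0.0, 1.0, 0.023, 0.001]
wrist_force: [-0.5, 1.9, 4.7]
opening: 0.696
grasp_force: 64.5
```

Emit:
play_rows:
  xyz:
    - [0,0,0]
    - [0,0,-4]
    - [0,0,-14]
    - [0,0,-30]
    - [0,0,-50]
    - [0,0,-80]
    - [0,0,-110]
    - [0,0,-130]
    - [0,0,-140]
    - [0,0,-140]
  rot:
    - [0,0,0]
    - [0,0,0]
    - [0,0,0]
    - [0,0,0]
    - [0,0,0]
    - [0,0,0]
    - [0,0,0]
    - [0,0,0]
    - [0,0,0]
    - [0,0,0]
  grip: [0.2,0.2,0.2,0.2,0.2,0.2,0.2,0.2,0.2,0.2]

```text
time_s: 13.0
eef_pos: [0.4304, -0.1387, 0.2241]
eef_rot: [0.0, 1.0, 0.023, 0.001]
wrist_force: [-0.5, -0.2, -5.6]
opening: 0.694
grasp_force: 66.0
```

Run:
```python
from w import *
for i in range(4): to([.447,.372,.2225]); __import__('bench').vision.camera("side")
```

```text
t 13.0 p [ 0.4304 -0.1387  0.2241] F [-0.46 -0.18 -5.56] open 0.694 gf 66.0 shift mm [  40.5 -509.4    1.1] rot [ 0.001 -0.001 -0.   ]
t 13.05 p [ 0.43   -0.1384  0.2231] F [ 0.53 -0.49 -5.01] open 0.693 gf 66.0 shift mm [  40.9 -509.1    0.7] rot [-0.  0. -0.]
t 13.1 p [ 0.4297 -0.1383  0.2226] F [ 0.71  0.04 -4.99] open 0.691 gf 66.0 shift mm [ 4.110e+01 -5.089e+02  4.000e-01] rot [-0.001  0.001 -0.   ]
t 13.15 p [ 0.4296 -0.1382  0.2223] F [-0.27 -0.65 -6.08] open 0.693 gf 66.0 shift mm [ 4.130e+01 -5.088e+02  3.000e-01] rot [-0.001  0.002 -0.   ]
```

T1 is about 5.3 N, so it's the full one. I'll take it to a point above and in front of the free clip.

Emit:
play_rows:
  xyz:
    - [8,-14,0]
    - [28,-46,0]
    - [53,-88,0]
    - [80,-134,0]
    - [105,-176,0]
    - [124,-208,0]
    - [134,-225,0]
    - [137,-231,0]
    - [137,-231,0]
    - [137,-231,0]
  rot:
    - [0,0,0]
    - [0,0,0]
    - [0,0,0]
    - [0,0,0]
    - [0,0,0]
    - [0,0,0]
    - [0,0,0]
    - [0,0,0]
    - [0,0,0]
    - [0,0,0]
  grip: [0.2,0.2,0.2,0.2,0.2,0.2,0.2,0.2,0.2,0.2]

```text
time_s: 14.45
eef_pos: [0.5559, 0.0976, 0.2232]
eef_rot: [0.0, 1.0, 0.023, -0.0]
wrist_force: [0.6, 0.6, -5.2]
opening: 0.695
grasp_force: 67.2
```

Run:
```python
from w import *
from bench import vision
to([.556,.099,.105])
W=look("w3");np.save("W3.npy",W)
print("stock");comps(W,.083,.0945,200);print("clip");comps(W,.058,.069,60)
print("ledge");comps(W,.005,.0105,500)
S=cloud(vision.camera("scene"));np.save("S3.npy",S);print("scene clip");comps(S,.058,.069,20)
```

```text
t 14.45 p [0.5559 0.0976 0.2232] F [ 0.56  0.56 -5.23] open 0.695 gf 67.2 shift mm [  0.2  -1.5 118.2] rot [ 0.     0.    -0.002]
stock
  px [364.  41.] n 8072 circ [0.6738 0.0387] 0.1337 z 0.091 rect [0.6744 0.0388] [0.0127 0.267 ] 2.7
  px [418. 100.] n 6045 circ [ 0.6365 -0.0043] 0.0311 z 0.0894 rect [ 0.6364 -0.004 ] [0.0609 0.061 ] 14.4
  px [544. 106.] n 2267 circ [ 0.6397 -0.1064] 0.0297 z 0.089 rect [ 0.6366 -0.0953] [0.0592 0.0243] 15.2
clip
  px [394.  88.] n 3769 circ [0.6509 0.0197] 0.1363 z 0.0638 rect [0.6344 0.0188] [0.0704 0.27  ] 2.7
  px [444. 141.] n 77 circ [ 0.6076 -0.0413] 0.0064 z 0.0637 rect [ 0.6071 -0.0408] [0.0126 0.0029] 44.3
ledge
  px [353. 143.] n 34306 circ [ 0.602  -0.0058] 0.1875 z 0.0071 rect [ 0.6015 -0.0057] [0.1384 0.3502] 2.6
scene clip
  px [21. 24.] n 165 circ [-0.4483 -0.1213] 0.0676 z 0.0633 rect [-0.4512 -0.1213] [0.1351 0.0145] 89.3
  px [394.  16.] n 72 circ [0.2594 0.7119] 0.0371 z 0.0634 rect [0.2627 0.7094] [0.0733 0.0209] 55.3
  px [171.  80.] n 33 circ [0.0455 0.0632] 0.0204 z 0.0631 rect [0.0399 0.0607] [0.0171 0.0405] 24.3
  px [10
[... 1052 characters left out ...]
 -0.1436] 0.0326 z 0.0633 rect [ 0.6389 -0.146 ] [0.0643 0.0139] 15.5
  px [113. 309.] n 83 circ [ 0.4702 -0.3889] 0.0283 z 0.0636 rect [ 0.4812 -0.388 ] [0.022  0.0564] 4.5
  px [264. 312.] n 24 circ [ 0.6852 -0.1699] 0.0108 z 0.0634 rect [ 0.6884 -0.1711] [0.0213 0.0082] 68.8
  px [333. 348.] n 532 circ [ 0.8288 -0.1218] 0.0267 z 0.0671 rect [ 0.8287 -0.1221] [0.0509 0.0517] 43.7
  px [194. 351.] n 54 circ [ 0.6632 -0.3205] 0.0236 z 0.0636 rect [ 0.6594 -0.3182] [0.0471 0.0089] 58.7
  px [179. 364.] n 26 circ [ 0.6605 -0.3556] 0.0159 z 0.0626 rect [ 0.659  -0.3567] [0.0036 0.0316] 37.3
  px [212. 391.] n 135 circ [ 0.7291 -0.3502] 0.0328 z 0.0655 rect [ 0.7323 -0.3513] [0.0569 0.0395] 70.1
```

View pics/w3.png

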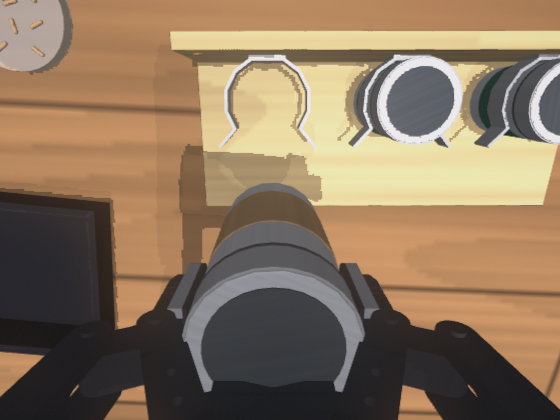

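The wrist view shows the tin gripped at column 273 and the free clip's mouth centred at column 267, with the lips at (228,142) and (312,147). Next I compare the lateral positions of tin and clip in this same view.

Run:
```python
from h import *
from scipy.optimize import least_squares
a=np.radians(2.7);ex=np.array([np.cos(a),np.sin(a)]);ey=np.array([-np.sin(a),np.cos(a)])
def fit(p):
    r=least_squares(lambda s:np.hypot(p[:,0]-s[0],p[:,1]-s[1])-s[2],[*p.mean(0),.03],loss='soft_l1',f_scale=.001).x;return r
W=np.load("W3.npy");T=W.reshape(-1,3)
# tin in hand: cylinder side points by height
for z0,z1 in [(.145,.17),(.17,.2)]:
    m=(T[:,2]>z0)&(T[:,2]<z1)&(abs(T[:,1]-.1)<.045)&(abs(T[:,0]-.56)<.05);p=T[m][:,:2];r=fit(p);print("tin",z0,m.sum(),r.round(4),"rack xy",r[:2]@ex,r[:2]@ey)
lid=(T[:,2]>.249)&(T[:,2]<.26)&(abs(T[:,1]-.1)<.04);p=T[lid][:,:2];print("lid y rng",[(p@ey).min(),(p@ey).max()],np.median(T[lid][:,2]))
for nm,f in [("wrist","W3"),("scene","S3")]:
    T=np.load(f+".npy").reshape(-1,3)
    m=(T[:,2]>.058)&(T[:,2]<.069)&(T[:,1]>.05)&(T[:,1]<.16)&(T[:,0]>.57)&(T[:,0]<.672);p=T[m][:,:2];u,v=p@ex,p@ey
    print(nm,"clip n",m.sum(),"u",u.min(),u.max(),"v",v.min(),v.max(),"mid",(v.min()+v.max())/2)
    for lo in np.arange(u.min(),u.max(),.01):
        k=(u>=lo)&(u<lo+.01)
        if k.sum()>8: print("  u",round(lo,4),"v",v[k].min().round(4),v[k].max().round(4),"mid",((v[k].min()+v[k].max())/2).round(4))
    m=(T[:,2]>.088)&(T[:,2]<.0945)&(T[:,0]>.66)&(T[:,0]<.7);p=T[m][:,:2];print("  board u",np.percentile(p@ex,[1,99]),"v",np.percentile(p@ey,[0.2,99.8]))
    m=(T[:,2]>.086)&(T[:,2]<.0925)&(T[:,0]>.6)&(abs(T[:,1])<.045)&(T[:,0]<.668);r=T[m][:,:2];c,_=cv2.minEnclosingCircle(r.astype(np.float32));print("  stock0",c@ex,c@ey)
```

```text
tin 0.145 791 [0.5548 0.0981 0.0301] rack xy 0.5587827236188043 0.07190438914714697
tin 0.17 1681 [0.555  0.0979 0.0303] rack xy 0.5589599153583394 0.07165843774003303
lid y rng [np.float64(0.03305949185057444), np.float64(0.11401448232791632)] 0.25328412253843396
wrist clip n 1291 u 0.5995046043302483 0.6697395895856131 v 0.018660046355390602 0.12392501011685107 mid 0.07129252823612084
  u 0.5995 v 0.0357 0.1157 mid 0.0757
  u 0.6095 v 0.0432 0.1081 mid 0.0756
  u 0.6195 v 0.0422 0.1096 mid 0.0759
  u 0.6295 v 0.0423 0.1096 mid 0.076
  u 0.6395 v 0.0426 0.1091 mid 0.0759
  u 0.6495 v 0.0453 0.1057 mid 0.0755
  u 0.6595 v 0.0193 0.1216 mid 0.0704
  u 0.6695 v 0.0187 0.1239 mid 0.0713
  board u [0.65928108 0.68126375] v [-0.12734907  0.13990595]
  stock0 0.6356064462568135 -0.034231166715421625
scene clip n 135 u 0.5995542164253191 0.6602712696661838 v 0.03238698377988677 0.11288922305543755 mid 0.07263810341766216
  u 0.5996 v 0.0324 0.1129 mid 0.0726
  u 0.6096 v 0.0422 0.1044 mid 0.0733
  u 0.6196 v 0.0397 0.1078 mid 0.0738
  u 0.6296 v 0.0387 0.1064 mid 0.0726
  u 0.6396 v 0.0387 0.1063 mid 0.0725
  u 0.6496 v 0.0442 0.1033 mid 0.0738
  board u [0.65470039 0.68143323] v [-0.21110302  0.13781723]
  stock0 0.6449048799583915 -0.026487863890912847
```

Emit:
play_rows:
  xyz:
    - [0,-1,8]
    - [0,-2,28]
    - [0,-3,53]
    - [0,-3,80]
    - [0,-3,103]
    - [0,-3,118]
    - [0,-3,125]
    - [0,-3,128]
    - [0,-3,128]
    - [0,-3,128]
  rot:
    - [0,0,0]
    - [0,0,0]
    - [0,0,0]
    - [0,0,0]
    - [0,0,0]
    - [0,0,0]
    - [0,0,0]
    - [0,0,0]
    - [0,0,0]
    - [0,0,0]
  grip: [0.2,0.2,0.2,0.2,0.2,0.2,0.2,0.2,0.2,0.2]

```text
time_s: 15.8
eef_pos: [0.5567, 0.1016, 0.0961]
eef_rot: [0.0, 1.0, 0.023, 0.001]
wrist_force: [1.0, -0.3, -4.6]
opening: 0.693
grasp_force: 67.2
```

```bash
cat > m.py <<'E'
from w import *
from bench import vision
from scipy.optimize import least_squares
a=np.radians(2.7);ex=np.array([np.cos(a),np.sin(a)]);ey=np.array([-np.sin(a),np.cos(a)])
def rep():
    o,p,R=pose();print(p.round(4),"F",o["wrist_force"].round(1),"rack tcp u,v",(p[:2]@ex).round(4),(p[:2]@ey).round(4),"tilt",(Rn.from_euler('z',a)*Rn.from_quat([1,0,0,0])).inv().__mul__(R).as_rotvec().round(4))
E
python3 - <<'E'
from m import *
rep();W=look("w4").reshape(-1,3);rep()
print("views")
S={"wrist":W,"scene":cloud(vision.camera("scene")).reshape(-1,3),"side":cloud(vision.camera("side")).reshape(-1,3)}
for n,T in S.items():
    u,v=T[:,:2]@ex,T[:,:2]@ey
    for z0,z1 in [(.03,.068),(.069,.09)]:
        m=(T[:,2]>z0)&(T[:,2]<z1)&(abs(v-.0735)<.034)&(abs(u-.559)<.034);p=np.c_[u,v][m]
        if len(p)>50:
            r=least_squares(lambda s:np.hypot(p[:,0]-s[0],p[:,1]-s[1])-.03,p.mean(0),loss='soft_l1',f_scale=.001).x;print(n,"tin",z0,len(p),r.round(4))
    m=(T[:,2]>.112)&(T[:,2]<.135)&(abs(v-.0735)<.045)&(abs(u-.559)<.045);p=np.c_[u,v][m];print(n,"lid",m.sum(),np.percentile(p,[.5,99.5],axis=0).round(4).tolist(),np.median(T[m][:,2]))
    for lo in (.595,.605,.615,.625,.635,.645):
        m=(T[:,2]>.058)&(T[:,2]<.069)&(abs(v-.074)<.05)&(u>=lo)&(u<lo+.01);
        if m.sum()>8: print(n," clip u",lo,m.sum(),v[m].min().round(4),v[m].max().round(4),((v[m].min()+v[m].max())/2).round(4),"umin",u[m].min().round(4))
E
```

```text
[0.5567 0.1016 0.0961] F [ 1.  -0.3 -4.6] rack tcp u,v 0.5608 0.0753 tilt [-0.0001  0.0015  0.0003]
[0.5566 0.1016 0.096 ] F [ 0.6 -0.1 -4.7] rack tcp u,v 0.5608 0.0753 tilt [-0.0001  0.0014  0.0003]
views
wrist tin 0.03 1760 [0.5603 0.0757]
wrist tin 0.069 2122 [0.5601 0.0753]
wrist lid 24258 [[0.5457, 0.0294], [0.5906, 0.1179]] 0.1261071572653902
wrist  clip u 0.595 154 0.0357 0.1156 0.0757 umin 0.5992
wrist  clip u 0.605 323 0.0395 0.1122 0.0758 umin 0.605
wrist  clip u 0.615 408 0.0436 0.1078 0.0757 umin 0.615
wrist  clip u 0.625 399 0.0417 0.1098 0.0758 umin 0.625
wrist  clip u 0.635 423 0.0419 0.1094 0.0757 umin 0.635
wrist  clip u 0.645 482 0.0427 0.1087 0.0757 umin 0.6451
scene tin 0.03 220 [0.5591 0.0733]
scene tin 0.069 99 [0.6053 0.0417]
scene lid 354 [[0.5532, 0.0294], [0.59, 0.1111]] 0.126027939848665
scene  clip u 0.595 10 0.033 0.113 0.073 umin 0.5996
scene  clip u 0.605 26 0.0374 0.1061 0.0718 umin 0.6054
scene  clip u 0.615 22 0.0421 0.1051 0.0736 umin 0.616
scene  clip u 0.625 22 0.0381 0.1066 0.0724 umin 0.6253
scene  clip u 0.635 19 0.0387 0.1067 0.0727 umin 0.635
scene  clip u 0.645 25 0.0399 0.1054 0.0727 umin 0.6454
side tin 0.03 308 [0.558  0.0753]
side tin 0.069 166 [0.5582 0.0744]
side lid 211 [[0.5272, 0.03], [0.5854, 0.1128]] 0.12715273415245087
side  clip u 0.595 22 0.0316 0.114 0.0728 umin 0.5975
side  clip u 0.605 26 0.0416 0.1094 0.0755 umin 0.6054
side  clip u 0.615 32 0.0385 0.1054 0.072 umin 0.6153
side  clip u 0.625 23 0.0378 0.1089 0.0733 umin 0.6251
side  clip u 0.635 18 0.0423 0.1113 0.0768 umin 0.636
side  clip u 0.645 21 0.0432 0.1085 0.0759 umin 0.6451
```

View pics/w4.png

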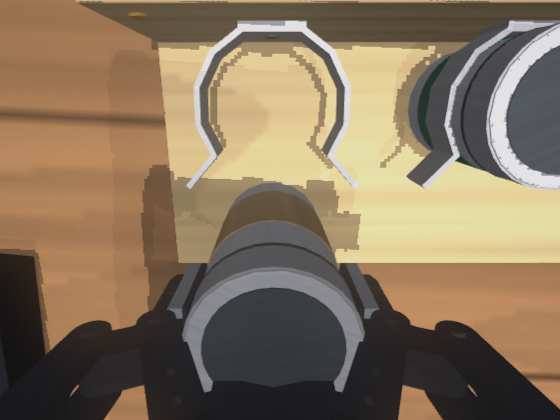

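Tin and clip are aligned in the wrist view: tin v is 0.0755, clip v is 0.0757, and the mouth is centred on column 272. I'll lower until the foot almost touches the ledge and move up to the lips.

Emit:
play_rows:
  xyz:
    - [0,0,1]
    - [2,0,2]
    - [6,0,2.5]
    - [11,0,2.5]
    - [17,0,2.5]
    - [22,0,2.5]
    - [27,0,2.5]
    - [31,0,2.5]
    - [33,0,2.5]
    - [34,0,2.5]
  rot:
    - [0,0,0]
    - [0,0,0]
    - [0,0,0]
    - [0,0,0]
    - [0,0,0]
    - [0,0,0]
    - [0,0,0]
    - [0,0,0]
    - [0,0,0]
    - [0,0,0]
  grip: [0.2,0.2,0.2,0.2,0.2,0.2,0.2,0.2,0.2,0.2]

```text
time_s: 17.2
eef_pos: [0.5901, 0.1032, 0.0927]
eef_rot: [0.0, 1.0, 0.023, -0.0]
wrist_force: [-0.3, -0.1, -5.4]
opening: 0.692
grasp_force: 67.2
```

```bash
python3 -c "
from m import *
rep()"
```

```text
[0.5901 0.1032 0.0927] F [-0.3 -0.1 -5.4] rack tcp u,v 0.5943 0.0753 tilt [-0.     -0.0001  0.0003]
```

Emit:
play_rows:
  xyz:
    - [1,0,0]
    - [2.5,0,0]
    - [4,0,0]
    - [5.5,0,0]
    - [7,0,0]
    - [8.5,0,0]
    - [10,0,0]
    - [11,0,0]
    - [12,0,0]
    - [12,0,0]
  rot:
    - [0,0,0]
    - [0,0,0]
    - [0,0,0]
    - [0,0,0]
    - [0,0,0]
    - [0,0,0]
    - [0,0,0]
    - [0,0,0]
    - [0,0,0]
    - [0,0,0]
  grip: [0.2,0.2,0.2,0.2,0.2,0.2,0.2,0.2,0.2,0.2]

```text
time_s: 18.45
eef_pos: [0.5998, 0.1039, 0.0928]
eef_rot: [0.0, 1.0, 0.024, -0.003]
wrist_force: [-10.3, 1.0, 5.3]
opening: 0.693
grasp_force: 67.9
```

```bash
python3 -c "
from m import *
rep()"
```

```text
[0.5998 0.1039 0.0928] F [-10.3   1.    5.3] rack tcp u,v 0.604 0.0755 tilt [ 0.0001 -0.0056 -0.    ]
```

```bash
cat >> m.py <<'E'
def tin(n,u0,v0=.0755):
    T=(look("tmp") if n=="wrist" else cloud(vision.camera(n))).reshape(-1,3);u,v=T[:,:2]@ex,T[:,:2]@ey
    m=(T[:,2]>.112)&(T[:,2]<.14)&(abs(v-v0)<.024)&(abs(u-u0)<.024);A=np.c_[u,v,np.ones_like(u)][m]
    if m.sum()>60:
        s=np.linalg.lstsq(A,T[m][:,2],rcond=None)[0];print(n,"lid slope u,v",s[:2].round(4),m.sum(),"z",T[m][:,2].mean().round(4))
    for z0,z1 in [(.012,.035),(.035,.055),(.055,.08),(.08,.105)]:
        m=(T[:,2]>z0)&(T[:,2]<z1)&(abs(v-v0)<.032)&(abs(u-u0)<.034);p=np.c_[u,v][m]
        if len(p)>50:
            r=least_squares(lambda s:np.hypot(p[:,0]-s[0],p[:,1]-s[1])-.03,[u0,v0],loss='soft_l1',f_scale=.001).x;print(n,"tin",z0,len(p),r.round(4))
E
python3 -c "
from m import *
tin('wrist',.604);tin('side',.602)"
```

```text
wrist lid slope u,v [-0.041   0.0067] 14602 z 0.1227
wrist tin 0.012 660 [0.6017 0.0762]
wrist tin 0.035 1204 [0.6028 0.0759]
wrist tin 0.055 2516 [0.6031 0.0757]
wrist tin 0.08 2977 [0.603  0.0755]
side lid slope u,v [0.0749 0.1234] 71 z 0.1248
side tin 0.012 159 [0.6001 0.0764]
side tin 0.035 129 [0.6005 0.0752]
side tin 0.055 186 [0.601 0.075]
side tin 0.08 138 [0.601  0.0751]
```

Emit:
play_rows:
  xyz:
    - [0,0,-1]
    - [0,0,-1]
    - [0,0,-1]
    - [1.5,0,-1]
    - [3,0,-1]
    - [4.5,0,-1]
    - [6,0,-1]
    - [7,0,-1]
    - [8,0,-1]
    - [8,0,-1]
  rot:
    - [0,0.01,0]
    - [0,0.02,0]
    - [0,0.03,0]
    - [0,0.03,0]
    - [0,0.03,0]
    - [0,0.03,0]
    - [0,0.03,0]
    - [0,0.03,0]
    - [0,0.03,0]
    - [0,0.03,0]
  grip: [0.2,0.2,0.2,0.2,0.2,0.2,0.2,0.2,0.2,0.2]

```text
time_s: 19.8
eef_pos: [0.6075, 0.1041, 0.0927]
eef_rot: [-0.0, 1.0, 0.024, 0.012]
wrist_force: [-7.6, -1.2, -1.9]
opening: 0.692
grasp_force: 67.5
```

```bash
python3 -c "
from m import *
rep();tin('wrist',.611);rep()"
```

```text
[0.6075 0.1041 0.0927] F [-7.6 -1.2 -1.9] rack tcp u,v 0.6117 0.0754 tilt [0.     0.0236 0.0001]
wrist lid slope u,v [-0.0137  0.006 ] 14685 z 0.1228
wrist tin 0.012 644 [0.6113 0.0761]
wrist tin 0.035 1028 [0.6116 0.0758]
wrist tin 0.055 2075 [0.6113 0.0756]
wrist tin 0.08 2885 [0.6106 0.0755]
[0.6075 0.1041 0.0927] F [-7.6 -0.2 -1.9] rack tcp u,v 0.6117 0.0754 tilt [0.     0.0237 0.    ]
```

Emit:
play_rows:
  xyz:
    - [1.5,0,0]
    - [3,0,0]
    - [4.5,0,0]
    - [6,0,0]
    - [7.5,0,0]
    - [9,0,0]
    - [10,0,0]
    - [11,0,0]
    - [11,0,0]
    - [11,0,0]
  rot:
    - [0,0,0]
    - [0,0,0]
    - [0,0,0]
    - [0,0,0]
    - [0,0,0]
    - [0,0,0]
    - [0,0,0]
    - [0,0,0]
    - [0,0,0]
    - [0,0,0]
  grip: [0.2,0.2,0.2,0.2,0.2,0.2,0.2,0.2,0.2,0.2]

```text
time_s: 21.1
eef_pos: [0.6216, 0.1046, 0.0944]
eef_rot: [-0.0, 1.0, 0.023, 0.016]
wrist_force: [1.1, 1.1, -6.3]
opening: 0.694
grasp_force: 67.1
```

```bash
python3 -c "
from m import *
rep();tin('wrist',.624);rep()"
```

```text
[0.6216 0.1046 0.0944] F [ 1.1  1.1 -6.3] rack tcp u,v 0.6258 0.0753 tilt [0.     0.0313 0.0004]
wrist lid slope u,v [0.0019 0.0056] 14276 z 0.1245
wrist tin 0.012 246 [0.6269 0.076 ]
wrist tin 0.035 878 [0.6267 0.0758]
wrist tin 0.055 1924 [0.6262 0.0755]
wrist tin 0.08 3119 [0.6248 0.0754]
[0.6216 0.1046 0.0944] F [ 1.3  1.5 -7.1] rack tcp u,v 0.6258 0.0752 tilt [0.     0.0314 0.0004]
```

It has snapped past the neck. I'll level the tin and ease it to the back plate.

Emit:
play_rows:
  xyz:
    - [1,0,0]
    - [2,0,0]
    - [3,0,0]
    - [4,0,0]
    - [5,0,0]
    - [6,0,0]
    - [7,0,0]
    - [7.5,0,0]
    - [8,0,0]
    - [8,0,0]
  rot:
    - [0,-0.005,0]
    - [0,-0.01,0]
    - [0,-0.015,0]
    - [0,-0.02,0]
    - [0,-0.025,0]
    - [0,-0.025,0]
    - [0,-0.025,0]
    - [0,-0.025,0]
    - [0,-0.025,0]
    - [0,-0.025,0]
  grip: [0.2,0.2,0.2,0.2,0.2,0.2,0.2,0.2,0.2,0.2]

```text
time_s: 22.4
eef_pos: [0.6291, 0.105, 0.0944]
eef_rot: [-0.0, 1.0, 0.023, 0.003]
wrist_force: [0.5, 1.0, -5.0]
opening: 0.698
grasp_force: 67.2
```

```bash
python3 -c "
from m import *
rep();tin('wrist',.633);rep()"
```

```text
[0.6291 0.105  0.0944] F [ 0.5  1.  -5. ] rack tcp u,v 0.6334 0.0752 tilt [-0.      0.0053  0.0003]
wrist lid slope u,v [-0.0284  0.0048] 14581 z 0.1244
wrist tin 0.035 221 [0.6335 0.0756]
wrist tin 0.055 1832 [0.6333 0.0755]
wrist tin 0.08 3053 [0.6323 0.0753]
[0.6291 0.105  0.0944] F [-0.3 -1.  -5.6] rack tcp u,v 0.6334 0.0752 tilt [-0.      0.0053  0.0004]
```

Emit:
play_rows:
  xyz:
    - [0.5,0,0]
    - [1,0,0]
    - [1.5,0,0]
    - [2,0,0]
    - [2.5,0,0]
    - [3,0,0]
    - [3,0,0.5]
    - [3,0,1]
    - [3,0,1.5]
    - [3,0,1.5]
  rot:
    - [0,0,0]
    - [0,0,0]
    - [0,0,0]
    - [0,0,0]
    - [0,0,0]
    - [0,0,0]
    - [0,0,0]
    - [0,0,0]
    - [0,0,0]
    - [0,0,0]
  grip: [0.2,0.2,0.2,0.2,0.2,0.2,0.2,0.2,0.2,0.2]

```text
time_s: 23.7
eef_pos: [0.6319, 0.1052, 0.0927]
eef_rot: [-0.0, 1.0, 0.023, 0.002]
wrist_force: [-3.3, 0.7, -5.0]
opening: 0.695
grasp_force: 67.3
```

```bash
python3 -c "
from m import *
rep();tin('wrist',.635);tin('scene',.635)"
```

```text
[0.6319 0.1052 0.0927] F [-3.3  0.7 -5. ] rack tcp u,v 0.6361 0.0753 tilt [0.     0.0046 0.0003]
wrist lid slope u,v [-0.0194  0.0067] 14218 z 0.1228
wrist tin 0.035 94 [0.6378 0.0759]
wrist tin 0.055 1439 [0.6359 0.0755]
wrist tin 0.08 2999 [0.6351 0.0754]
scene lid slope u,v [-0.0382  0.0616] 172 z 0.1232
scene tin 0.012 54 [0.634 0.074]
scene tin 0.055 90 [0.6346 0.0727]
scene tin 0.08 99 [0.6344 0.0733]
```

Emit:
play_rows:
  xyz:
    - [0.5,0,0]
    - [0.5,0,0.5]
    - [0.5,0,1]
    - [0.5,0,1.5]
    - [0.5,0,2]
    - [0.5,0,2]
    - [0.5,0,2]
    - [0.5,0,2]
    - [0.5,0,2]
    - [0.5,0,2]
  rot:
    - [0,0,0]
    - [0,0,0]
    - [0,0,0]
    - [0,0,0]
    - [0,0,0]
    - [0,0,0]
    - [0,0,0]
    - [0,0,0]
    - [0,0,0]
    - [0,0,0]
  grip: [0.2,0.2,0.2,0.2,0.2,0.2,0.2,0.2,0.2,0.2]

```text
time_s: 25.05
eef_pos: [0.6322, 0.1052, 0.0925]
eef_rot: [0.0, 1.0, 0.024, 0.002]
wrist_force: [-9.2, -0.1, 8.2]
opening: 0.696
grasp_force: 68.4
```

```bash
python3 -c "
from m import *
rep()"
```

```text
[0.6322 0.1052 0.0925] F [-9.2 -0.1  8.2] rack tcp u,v 0.6364 0.0753 tilt [-0.0003  0.0041  0.    ]
```

Emit:
play_rows:
  xyz:
    - [0,0,-1]
    - [0,0,-1]
    - [0,0,-1]
    - [0,0,-1]
    - [0,0,-8]
    - [0,0,-25]
    - [0,0,-55]
    - [0,0,-90]
    - [0,0,-115]
    - [0,0,-125]
  rot:
    - [0,0,0]
    - [0,0,0]
    - [0,0,0]
    - [0,0,0]
    - [0,0,0]
    - [0,0,0]
    - [0,0,0]
    - [0,0,0]
    - [0,0,0]
    - [0,0,0]
  grip: [0.8,0.95,1,1,1,1,1,1,1,1]

```text
time_s: 26.3
eef_pos: [0.6331, 0.1052, 0.2193]
eef_rot: [0.0, 1.0, 0.023, 0.005]
wrist_force: [-0.5, 0.4, -0.0]
opening: 0.996
grasp_force: 0.0
```

```bash
python3 -c "
from m import *
to([.4265,.1365,.215]);W=look('w5');comps(W,.119,.129,200);comps(W,.083,.0945,200)
S=cloud(vision.camera('scene'));comps(S,.119,.129,200)"
```

```text
t 26.3 p [0.6331 0.1052 0.2193] F [-0.55  0.44 -0.01] open 0.996 gf 0.0 shift mm [-204.9  -41.     2.3] rot [ 0.   -0.01 -0.  ]
  px [271. 221.] n 5830 circ [0.6309 0.1061] 0.0309 z 0.1224 rect [0.6309 0.1059] [0.0609 0.0609] 65.3
  px [370. 156.] n 6629 circ [0.6777 0.0331] 0.14 z 0.0909 rect [0.6747 0.033 ] [0.0126 0.2797] 2.7
  px [412. 206.] n 4746 circ [ 0.6364 -0.004 ] 0.0311 z 0.0893 rect [ 0.6366 -0.0038] [0.0612 0.0607] 48.3
  px [538. 208.] n 3030 circ [ 0.6412 -0.1128] 0.031 z 0.0892 rect [ 0.6383 -0.1015] [0.0614 0.0366] 15.0
  px [344. 199.] n 564 circ [0.631  0.1035] 0.0317 z 0.1226 rect [0.6308 0.1035] [0.0589 0.061 ] 44.7
  px [ 96. 290.] n 352 circ [ 0.4599 -0.3892] 0.0298 z 0.1203 rect [ 0.459  -0.3902] [0.0571 0.054 ] 5.9
```

View pics/w5.png

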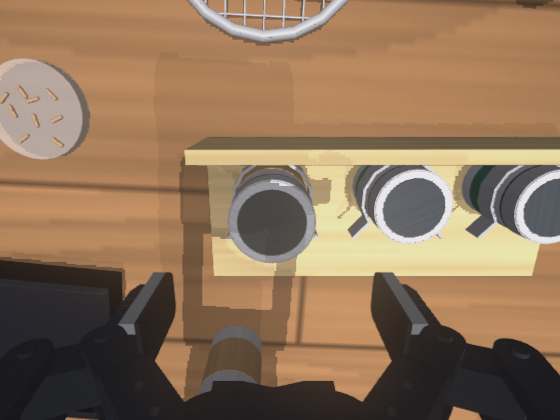

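The full tin stands home at wrist (271,221). It is 110.1 mm from the middle tin across and within 1 mm along. Next is T3.

Emit:
play_rows:
  xyz:
    - [-10,-2,0]
    - [-35,-7,0]
    - [-70,-14,0]
    - [-110,-22,0]
    - [-150,-30,0]
    - [-180,-36,0]
    - [-198,-40,2]
    - [-205,-41,2]
    - [-205,-41,10]
    - [-205,-41,30]
  rot:
    - [0,-0.01,0]
    - [0,-0.01,0]
    - [0,-0.01,0]
    - [0,-0.01,0]
    - [0,-0.01,0]
    - [0,-0.01,0]
    - [0,-0.01,0]
    - [0,-0.01,0]
    - [0,-0.01,0]
    - [0,-0.01,0]
  grip: [1,1,1,1,1,1,1,1,1,1]

```text
time_s: 27.65
eef_pos: [0.4266, 0.1364, 0.1848]
eef_rot: [0.0, 1.0, 0.023, -0.001]
wrist_force: [0.1, 1.1, 0.4]
opening: 1.001
grasp_force: 0.0
```

```bash
python3 -c "
from m import *
to([.4265,.1365,.083]);S=cloud(vision.camera('side'));comps(S,.108,.125,250)"
```

```text
t 27.65 p [0.4266 0.1364 0.1848] F [0.05 1.09 0.44] open 1.001 gf 0.0 shift mm [ 2.000e-01 -1.000e-01  1.018e+02] rot [ 0.     0.003 -0.001]
  px [455.  20.] n 665 circ [1.7908 1.6118] 0.6142 z 0.1166 rect [2.0089 1.7936] [0.63   1.2269] 39.8
  px [290.  52.] n 385 circ [0.8926 1.4584] 0.2982 z 0.1172 rect [0.8965 1.4615] [0.3799 0.4796] 7.4
  px [125.  60.] n 581 circ [0.1432 1.3702] 0.3234 z 0.1168 rect [0.1432 1.3757] [0.0409 0.6466] 89.9
  px [227. 169.] n 284 circ [0.425  0.1341] 0.0327 z 0.1173 rect [0.4259 0.1354] [0.0619 0.0596] 72.9
  px [192. 186.] n 336 circ [0.3346 0.065 ] 0.0325 z 0.1171 rect [0.3343 0.0643] [0.0621 0.0602] 83.7
  px [ 38. 231.] n 623 circ [ 0.0186 -0.0242] 0.0769 z 0.1165 rect [ 0.0295 -0.0405] [0.151  0.0704] 33.4
  px [292. 304.] n 1001 circ [ 0.4579 -0.3889] 0.0323 z 0.1207 rect [ 0.4592 -0.3899] [0.0615 0.0606] 28.0
```

Emit:
play_rows:
  xyz:
    - [0,0,18]
    - [0,0,45]
    - [0,0,72]
    - [0,0,92]
    - [0,0,101]
    - [0,0,102]
    - [0,0,102]
    - [0,0,102]
    - [0,0,102]
    - [0,0,102]
  rot:
    - [0,0,0]
    - [0,0,0]
    - [0,0,0]
    - [0,0,0]
    - [0,0,0]
    - [0,0,0]
    - [0,0,0]
    - [0,0,0]
    - [0,0,0]
    - [0,0,0]
  grip: [1,1,1,1,1,1,0.5,0.2,0.2,0.2]

```text
time_s: 28.95
eef_pos: [0.4257, 0.1369, 0.084]
eef_rot: [-0.0, 1.0, 0.023, -0.001]
wrist_force: [-0.4, 1.8, 6.6]
opening: 0.698
grasp_force: 64.5
```

Emit:
play_rows:
  xyz:
    - [0,0,0]
    - [0,0,-2]
    - [0,0,-10]
    - [0,0,-25]
    - [0,0,-45]
    - [0,0,-75]
    - [0,0,-105]
    - [0,0,-125]
    - [0,0,-130]
    - [0,0,-130]
  rot:
    - [0,0,0]
    - [0,0,0]
    - [0,0,0]
    - [0,0,0]
    - [0,0,0]
    - [0,0,0]
    - [0,0,0]
    - [0,0,0]
    - [0,0,0]
    - [0,0,0]
  grip: [0.2,0.2,0.2,0.2,0.2,0.2,0.2,0.2,0.2,0.2]

```text
time_s: 30.2
eef_pos: [0.4253, 0.1365, 0.2129]
eef_rot: [0.0, 1.0, 0.023, -0.002]
wrist_force: [0.2, -0.6, -3.0]
opening: 0.697
grasp_force: 64.9
```

```bash
python3 -c "
from m import *
for i in range(3): to([.4465,.372,.2125]);vision.camera('side')"
```

```text
t 30.2 p [0.4253 0.1365 0.2129] F [ 0.23 -0.62 -3.02] open 0.697 gf 64.9 shift mm [  32.1 -234.3    0.3] rot [ 0.     0.005 -0.   ]
t 30.25 p [0.425  0.1365 0.2123] F [-0.59 -0.09 -3.33] open 0.695 gf 64.9 shift mm [  32.5 -234.3   -0.4] rot [ 0.     0.006 -0.   ]
t 30.3 p [0.4248 0.1364 0.212 ] F [ 0.26  0.24 -3.5 ] open 0.696 gf 64.9 shift mm [  32.7 -234.3   -0.8] rot [ 0.     0.007 -0.   ]
```

About 3 N confirms it as the part-used one, so it goes to the black tray at (0.4465,0.372).

Emit:
play_rows:
  xyz:
    - [2,-14,0]
    - [7,-48,0]
    - [13,-95,0]
    - [19,-142,0]
    - [25,-184,0]
    - [30,-216,0]
    - [32,-230,0]
    - [32,-234,0]
    - [32,-234,0]
    - [32,-234,0]
  rot:
    - [0,0,0]
    - [0,0,0]
    - [0,0,0]
    - [0,0,0]
    - [0,0,0]
    - [0,0,0]
    - [0,0,0]
    - [0,0,0]
    - [0,0,0]
    - [0,0,0]
  grip: [0.2,0.2,0.2,0.2,0.2,0.2,0.2,0.2,0.2,0.2]

```text
time_s: 31.6
eef_pos: [0.4466, 0.3708, 0.2127]
eef_rot: [0.0, 1.0, 0.023, -0.003]
wrist_force: [-0.1, -0.3, -2.4]
opening: 0.693
grasp_force: 66.8
```

```bash
python3 -c "
from m import *
to([.4465,.372,.0875]);W=look('w6');comps(W,.04,.05,300)"
```

```text
t 31.6 p [0.4466 0.3708 0.2127] F [-0.12 -0.27 -2.44] open 0.693 gf 66.8 shift mm [  0.6  -1.2 125.2] rot [ 0.     0.005 -0.001]
  px [264. 149.] n 8271 circ [0.4475 0.3745] 0.1359 z 0.044 rect [0.4469 0.3745] [0.2128 0.1728] 86.4
  px [547. 306.] n 374 circ [0.3369 0.0874] 0.0242 z 0.0449 rect [0.3373 0.0935] [0.0135 0.0481] 86.7
```

Emit:
play_rows:
  xyz:
    - [0,-1,15]
    - [0,-1,42]
    - [0,-1,70]
    - [0,-1,95]
    - [0,-1,110]
    - [0,-1,117]
    - [0,-1,121]
    - [0,-1,123]
    - [0,-1,124.5]
    - [0,-1,125]
  rot:
    - [0,0.003,0]
    - [0,0.005,0]
    - [0,0.005,0]
    - [0,0.005,0]
    - [0,0.005,0]
    - [0,0.005,0]
    - [0,0.005,0]
    - [0,0.005,0]
    - [0,0.005,0]
    - [0,0.005,0]
  grip: [0.2,0.2,0.2,0.2,0.2,0.2,0.2,0.2,0.2,0.2]

```text
time_s: 32.9
eef_pos: [0.4461, 0.3729, 0.0881]
eef_rot: [-0.0, 1.0, 0.023, 0.0]
wrist_force: [0.1, 0.1, -0.4]
opening: 0.69
grasp_force: 67.1
```

```bash
python3 -c "
from m import *
to([.4465,.372,.0875])"
```

```text
t 32.9 p [0.4461 0.3729 0.0881] F [ 0.06  0.1  -0.4 ] open 0.69 gf 67.1 shift mm [0.4 0.9 0.6] rot [-0.    -0.001 -0.   ]
```

Fz has gone from -3 to -0.4, so it is just touching. I'll lower 0.5 mm more, release and rise.

Emit:
play_rows:
  xyz:
    - [0,0,0.5]
    - [0,0,0.5]
    - [0,0,0]
    - [0,0,0]
    - [0,0,0]
    - [0,0,-6]
    - [0,0,-30]
    - [0,0,-70]
    - [0,0,-115]
    - [0,0,-150]
  rot:
    - [0,0,0]
    - [0,0,0]
    - [0,0,0]
    - [0,0,0]
    - [0,0,0]
    - [0,0,0]
    - [0,0,0]
    - [0,0,0]
    - [0,0,0]
    - [0,0,0]
  grip: [0.2,0.2,0.8,1,1,1,1,1,1,1]

```text
time_s: 34.15
eef_pos: [0.4462, 0.3729, 0.2403]
eef_rot: [-0.0, 1.0, 0.023, 0.001]
wrist_force: [0.4, -0.4, -0.1]
opening: 1.001
grasp_force: 0.0
```

```bash
python3 -c "
from m import *
to([.4465,.372,.25])
for n in ['scene','side']:
    c=vision.camera(n);cv2.imwrite(f'pics/{n}9.png',c['color'][:,:,::-1]);print(n);comps(cloud(c),.112,.128,200)"
```

```text
t 34.15 p [0.4462 0.3729 0.2403] F [ 0.35 -0.43 -0.1 ] open 1.001 gf 0.0 shift mm [ 0.3  1.  -9.7] rot [-0.001 -0.002 -0.   ]
scene
  px [140.  86.] n 266 circ [ 0.0448 -0.0219] 0.0601 z 0.12 rect [ 0.0583 -0.0288] [0.1199 0.0362] 62.6
  px [366.  92.] n 390 circ [0.4494 0.3705] 0.033 z 0.1186 rect [0.4483 0.3705] [0.0609 0.063 ] 83.5
  px [241. 131.] n 405 circ [0.3361 0.0654] 0.0321 z 0.1149 rect [0.3365 0.0646] [0.0586 0.062 ] 48.1
  px [344. 199.] n 619 circ [0.631  0.1033] 0.0318 z 0.1227 rect [0.6309 0.1024] [0.0603 0.0615] 43.0
  px [ 98. 291.] n 811 circ [ 0.46   -0.3894] 0.032 z 0.119 rect [ 0.4605 -0.3897] [0.0615 0.0614] 36.1
side
  px [456.  19.] n 633 circ [1.7844 1.6173] 0.619 z 0.1201 rect [1.7807 1.6075] [0.8068 0.9753] 0.3
  px [291.  51.] n 363 circ [0.8977 1.4669] 0.2992 z 0.1203 rect [0.7973 1.3669] [0.294  0.5981] 44.9
  px [118.  59.] n 648 circ [0.1261 1.3773] 0.3782 z 0.1203 rect [0.1261 1.3751] [0.7562 0.0395] 0.5
  px [310. 163.] n 300 circ [0.627  0.1022] 0.0318 z 0.1248 rect [0.6272 0.1004] [0.0587 0.0605] 68.2
  px [192. 185.] n 292 circ [0.3348 0.0645] 0.0323 z 0.1175 rect [0.334  0.0637] [0.0586 0.0608] 26.8
  px [ 37. 229.] n 575 circ [ 0.0202 -0.026 ] 0.0764 z 0.1199 rect [ 0.0301 -0.0404] [0.1505 0.0688] 34.5
  px [292. 303.] n 928 circ [ 0.459  -0.3889] 0.0318 z 0.1209 rect [ 0.4587 -0.3896] [0.0614 0.0614] 36.7
```

View pics/side9.png

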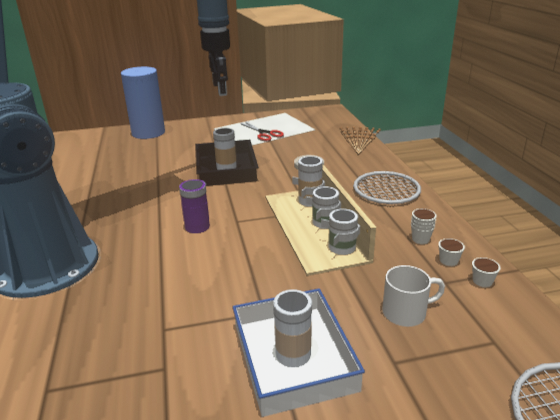

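The side view shows all three tins upright in their places: the clip at (310,163), the black tray at (225,135) and the white tray at (292,303). Lid heights match: 0.1227 on the ledge, 0.1186 and 0.119 in the trays. The purple tin is still at (192,185). Handing in.

```bash
python3 -c "
from bench import ctrl
print(ctrl.hand_in())"
```

```text
the job is handed in; nothing more can be done
None
```

I handed the job in at about 34 s. The full tin is home in the free clip, the part-used one is in the black tray and the empty one in the white tray, all upright and released; no pass/fail result came back.

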